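# Line up a bolted post foot with a drift and fit its bolt

## Task

Bolt down the model post foot: the strap's hole and the hole in the round flange hidden under it are out of line. Feel for the lower hole with the tapered drift and push the drift down through both until its collar is on the strap, so that it levers the holes into line, without forcing it. Then put the drift back upright in a hole of the wooden stand and seat the bolt fully home through both holes; leave the timer, petri dish and marker where they are.

Things in the scene. Friction and masses are not known exactly. Their poses are not given: they have to be found in the camera images.
- joint_model: Model post foot fixed to the table: wooden board 110 x 235 x 12 mm; on it a grey pipe stub (38 mm bore, open inside down to the board) carrying a steel flange, and a grey post with a pivot screw at y = -130 mm (head top z = 86 mm). A steel strap lies along this body's y from post to flange. Origin on the table under the pipe's axis, z up. More than 40 N from drift or bolt damages it.
- nominal (a point): Point on the pipe's axis at the flange's top face, 68 mm up; axes as the joint model's. The flange (60 mm round, 8 mm thick, 16 mm hole at its middle) is clamped 8.5 mm off this axis, in any direction all round: its hole is hidden and not measured. It does not yield.
- strap_hole (a point): Centre of the mouth of the strap's 16 mm through hole, on the strap's top face, 76 mm up; z up, y along the strap away from the pivot; moves with the strap. The strap is 44 mm wide, 8 mm thick, and has a slot at the pivot screw: about 3.5 N sideways at the hole shifts it, lengthwise or across, by up to 12 mm, and it stays where it is left. It starts 7.5 to 9.5 mm out of line with the flange's hole.
- drift: Steel drift with black grip, 0.10 to 0.16 kg, standing tip down in the stand. Origin at the centre of its tip, z towards the grip. Round tip 6 mm in diameter, taper to 15 mm at z = 36 mm, parallel 15 mm to z = 58; collar 30 mm in diameter z = 58 to 62; grip 20 x 20 mm, faces square to its x and y, z = 62 to 122 mm.
- bolt: Dark steel bolt with a square head, 0.08 kg, standing in the stand. Origin at the centre of its foot, z along it towards the head. Shank 13 mm in diameter, 1 mm chamfer at the foot, z = 0 to 36 mm; round flange 30 mm in diameter z = 36 to 40 mm; head 20 x 20 mm, faces square to its x and y axes, z = 40 to 74 mm.
- stand: Wooden stand fixed to the table, 50 x 120 x 64 mm, origin under its centre, z up. Two like upright holes of 19 mm bore right through it, at y = -30 and y = +30 mm; drift and bolt stand in them, either way round, resting by collar and flange on its top at 64 mm.
- bench_timer: Small white bench timer, 64 x 64 x 21 mm, origin under its centre; a bystander.
- petri: Closed petri dish, 59 mm in diameter, 15 mm high, origin under its centre; a bystander.
- marker: Marker pen lying on the table, 17 x 135 x 16 mm, lengthwise along its y, origin under its centre; a bystander.

How it is judged:
On the way, in this order (a step that is already met when the one before it is completed fails the run):
1. the drift is pushed upright through both holes until its parallel part fills strap and flange (z of drift in the frame of strap_hole below -0.054 m and horizontal distance between drift and strap_hole below 0.006 m), for 0.2 s.
2. the drift is back in the stand (z of drift in the frame of stand below 0.012 m and x of drift in the frame of stand between -0.02 and 0.02 m and y of drift in the frame of stand between -0.045 and 0.045 m and angle between drift's own z axis and vertical below 0.12 rad), for 0.1 s.
3. the bolt is fully home through strap and flange (z of bolt in the frame of strap_hole below -0.033 m and horizontal distance between bolt and strap_hole below 0.004 m and angle between bolt's own z axis and vertical below 0.08 rad), for 0.2 s.
At the end, for the whole second after the job is handed in: The bolt stands upright (within 0.08 rad) in the holes of strap and flange with its flange within 3 mm of the strap and within 4 mm of the hole's centre; the drift stands upright (within 0.12 rad) in either hole of the wooden stand, its collar within 6 mm of the stand's top; both are at rest (all of step 2 and all of step 3 and linear speed of each of drift, bolt below 0.02 m/s); the robot touches nothing.
It fails at once if the drift is pressed against the joint model with more than 40 N (contact force between drift and joint_model above 40 N).
It fails at once if the bolt is pressed against the joint model with more than 40 N (contact force between bolt and joint_model above 40 N).
It fails at once if the timer is moved by more than 2 cm (distance of bench_timer from where it was at the start of the episode above 0.02 m).
It fails at once if the petri dish is moved by more than 2 cm (distance of petri from where it was at the start of the episode above 0.02 m).
It fails at once if the marker is moved by more than 2 cm (distance of marker from where it was at the start of the episode above 0.02 m).
It also fails if it takes over 70 s, if anything falls off the work surface, if the arm or the gripper's body presses on something with over 40 N, if the wrist force passes 120 N, or if a joint passes its speed limit or range.

## Robot

A 7-joint arm with a two-finger parallel gripper is mounted at the origin on a cart in front of the work surface, level with it; the furniture and walls round the work are solid. World frame = base frame: x ahead of the robot, y to its left, z up, the work surface at z = 0. Lengths are in m, angles in rad, forces in N, time in s.
With the tool pointing down it reaches from about 0.35 to 0.9 m from the base axis. Payload 8.1 kg.
Tool frame: the origin (TCP) lies at the very end of the fingers, on their centre line; the grasp point (between the pads) lies ctrl.grasp_offset behind it (ctrl.grasp_offset is the distance from the TCP to the grasp point, in m); z points along the fingers, y is the line along which they close (so a half turn about z gives the same grasp; the last joint's range is limited). The gripper opens to 85 mm and grips with 20 to 120 N. Pads are 22 mm wide; open, the fingers measure 114 mm over their backs; the gripper's body (76 mm by 85 mm) begins 54 mm behind the grasp point. The pads swing forward as they close: fully open they stand 13 mm farther back than shut.
Start: joints at [1.066, 0.434, 0.025, 1.573, -0.012, 1.134, -0.075], TCP at [0.244, -0.575, 0.231] pointing down, gripper open.
Joint ranges: [-2.62, 2.62], [-0.44, 2.09], [-1.27, 1.32], [0.08, 2.57], [-1.32, 4.46], [0.12, 2], [-2.74, 2.74]. Speed limits (rad/s): [2.22, 2.22, 3.01, 3.01, 3.14, 3.14, 3.14].

## Interface

Orientations are given as a unit quaternion [x, y, z, w].
In Python, from bench import readout, eyes, ticket, ctrl gives the robot as it stands.
- The arm moves only by the tool send_rows, never from a script. Its argument "rows" is a list of rows, each a list of 3 entries, a list of its own where there are three numbers: the closure, from -1 (fully open) to 1 (shut), then the shift along the tool's x, y, z in cm, then the turn about the tool's z in rad. A call has exactly 5 rows; each row shifts and turns the commanded pose from where the row before left it, along the tool's axes as they then stand; what a row does not reach is not made up. A row lasts 1/12 s, in which the tool goes at most 41.7 mm and 7.16 degrees, less where a joint would pass 70% of its speed; a pose out of reach is approached as far as the arm can. A call is refused whole if a number of a shift passes 4.17 or a number of a turn 0.125, either way. A call with a gripper value outside its range is refused whole. The fingers move at their own pace and stop on an object; "grip_force" is the grip in N (left out, the last holds). Time passes only in rows, so rows that do not move let the fingers close, or fill a call up. It gives the time, the measured TCP pose, the force, the opening and the grip force at its end, in the units of the state.
- readout.get_obs(): the state, without advancing time (a new reading comes with each control period).
- eyes.grab_frame(name): name is "scene" or "top" or "wrist"; returns a dict with "pixels" (480x640x3 uint8, blue, green, red), "intrinsics" (3x3 intrinsics, pixels), "k1" (the pictures are not rectified: a ray, as slopes to the right and down, at radius r is drawn at 1 + k1 r^2 times it, then the intrinsics apply), "xyz" and "attitude" of the camera in the world; the wrist camera has in their place "mount" (4x4, takes a point from camera to tool coordinates, whose origin is the TCP and whose axes are the flange's). Camera axes: x right, y down, z forward; pixel columns grow to the right and rows downward; lengths in m; the calibration is good to about 2 mm. A picture is of the moment at which its call begins: read the wrist's pose just before it. There is no depth.
- ticket.sign_off(): hands the job in; it is judged then, once.
The state is a dict: "clock": time; "q": joint angles; "joint_velocities": joint speeds; "tau": joint torques, N m; "eef_pos": TCP position; "tool_rot": TCP orientation; "contact_force": force on the tool from outside, world axes, zero at the start; "moment": the same for the moment, N m; "finger_gap": opening from 0.0 (shut) to 1.0 (fully open); "grip_force": force on a finger pad.
Only numpy, scipy, OpenCV 4.12 (cv2) and the standard library are available. Lean on these libraries where they do the work, as an engineer would, in place of code of your own. Each camera call takes 0.05 s, during which the arm holds its last target. There are 200 camera calls.

## Working session

There is one attempt and no reset: what is moved stays moved. The work goes in short steps, Python scripts to look and compute and a tool call to move; the robot and the scene stay as the last step left them, time stands still between calls to the robot, and variables do not carry over. Pictures are saved under pics/ and viewed, at most 10 in all, crops included, and the job is handed in when it is done.

Besides the shell and the picture viewer there is one more tool, called after ">>>" as name([rows], argument=value, ...), one row to a line, values as JSON. send_rows: Moves the arm, as the interface text tells. Its arguments: {"type":"object","properties":{"rows":{"type":"array"},"grip_force":{"type":"number"}},"required":["rows"]}

```bash
mkdir -p pics; ls; python3 - <<'E'
from bench import readout, eyes, ticket, ctrl
import cv2
print(readout.get_obs(), ctrl.grasp_offset)
for n in("scene","top"):
    f=eyes.grab_frame(n); cv2.imwrite(f"pics/{n}0.png",f["pixels"])
    print(n,f["intrinsics"],f["k1"],f["xyz"],f["attitude"])
f=eyes.grab_frame("wrist");print(f["mount"],f["intrinsics"],f["k1"])
E
```

```text
pics
{'clock': 0.0, 'q': array([ 1.06638409,  0.43523451,  0.02497837,  1.57411269, -0.01160451,
        1.13397822, -0.07510221]), 'joint_velocities': array([-2.47318669e-03, -5.16152594e-04, -9.48673418e-04,  5.24831775e-05,
        2.61484701e-05, -3.61022313e-04, -1.53028791e-04]), 'tau': array([-5.81218956e-04, -6.70469785e+01,  1.02486804e+00, -3.16219354e+01,
        1.55746134e-02,  1.23866988e-02,  4.43342749e-07]), 'eef_pos': array([ 0.24417682, -0.57477716,  0.23051283]), 'tool_rot': array([ 9.79893730e-01,  1.99518540e-01, -2.27600152e-04, -7.60507284e-04]), 'contact_force': array([-0.83327412, -0.30641565, -0.0886436 ]), 'moment': array([-0.00304063, -0.02294672,  0.00563166]), 'grip_force': 0.0, 'finger_gap': 1.000153369283199} 0.0187
scene [[512.89706592   0.         330.66276116]
 [  0.         512.89706592 243.31939866]
 [  0.           0.           1.        ]] -0.09239519335998 [-0.03272941  0.41627884  0.57325027] [-0.43035365  0.78072548 -0.39253255  0.22623364]
top [[480.7923494    0.         322.43432543]
 [  0.         480.7923494  237.79036747]
 [  0.           0.           1.        ]] -0.010434027755296931 [0.51006662 0.07309749 0.92855739] [ 0.70755847 -0.70633107  0.01994435 -0.00772404]
[[-1.46453760e-04 -9.65476278e-01 -2.60490949e-01  6.60684046e-02]
 [ 9.99999977e-01 -1.01071920e-04 -1.87611953e-04  7.31486778e-04]
 [ 1.54806570e-04 -2.60490970e-01  9.65476271e-01 -1.43111927e-01]
 [ 0.00000000e+00  0.00000000e+00  0.00000000e+00  1.00000000e+00]] [[404.41665852   0.         322.70317402]
 [  0.         404.41665852 241.35450232]
 [  0.           0.           1.        ]] -0.040650265927784694
```

View pics/top0.png

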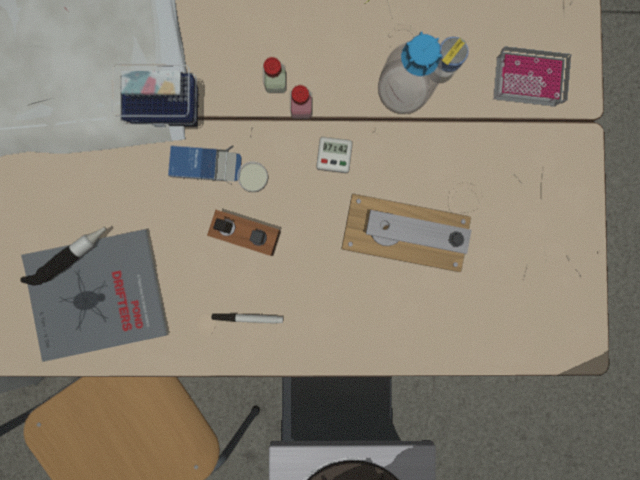

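View pics/scene0.png

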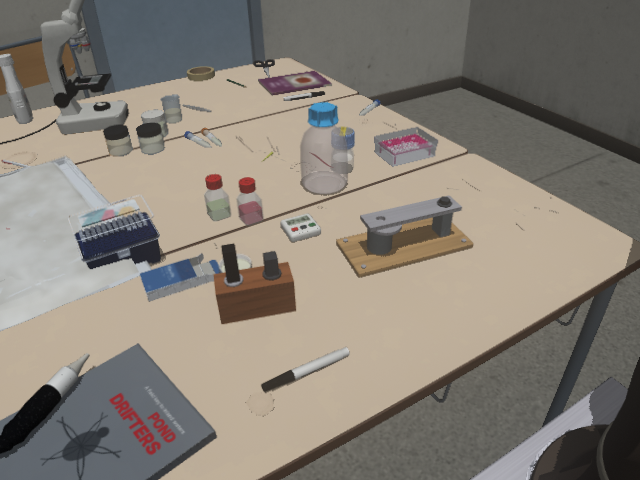

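The top view shows the stand at about (244,232) with the drift near (225,227) and the bolt near (259,237). The joint runs from the flange at about (385,228) to the pivot screw at (456,239). The timer (335,155), petri dish (253,177) and marker (247,318) are well clear of both. I'll enlarge this area.

```bash
cat > h.py <<'E'
import numpy as np, cv2
from scipy.spatial.transform import Rotation as R
from bench import readout, eyes, ticket, ctrl
def cam(n):
    o=readout.get_obs(); f=eyes.grab_frame(n)
    if n=="wrist":
        T=np.eye(4);T[:3,:3]=R.from_quat(o["tool_rot"]).as_matrix();T[:3,3]=o["eef_pos"]
        M=T@f["mount"]; f["R"],f["t"]=M[:3,:3],M[:3,3]
    else: f["R"],f["t"]=R.from_quat(f["attitude"]).as_matrix(),np.array(f["xyz"])
    return f
def dist(f): return np.array([f["k1"],0,0,0,0.])
def px2w(f,uv,z):
    p=cv2.undistortPoints(np.array(uv,float).reshape(-1,1,2),f["intrinsics"],dist(f)).reshape(-1,2)
    d=np.c_[p,np.ones(len(p))]@f["R"].T
    z=np.broadcast_to(z,len(p))
    return f["t"]+d*((z-f["t"][2])/d[:,2])[:,None]
def w2px(f,P):
    Pc=(np.atleast_2d(P)-f["t"])@f["R"]
    return cv2.projectPoints(Pc,np.zeros(3),np.zeros(3),f["intrinsics"],dist(f))[0].reshape(-1,2)
def crop(f,x0,y0,x1,y1,s,name):
    cv2.imwrite(f"pics/{name}.png",cv2.resize(f["pixels"][y0:y1,x0:x1],None,fx=s,fy=s,interpolation=cv2.INTER_CUBIC))
E
python3 - <<'E'
from h import *
f=cam("top"); a=f["pixels"][200:262,200:290];b=f["pixels"][185:280,335:480]
A=cv2.resize(a,None,fx=5,fy=5,interpolation=2);B=cv2.resize(b,None,fx=5,fy=5,interpolation=2)
C=np.zeros((310,450,3),np.uint8);cv2.imwrite("pics/a.png",A);cv2.imwrite("pics/b.png",B)
E
```

```text
(no output)
```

View pics/a.png

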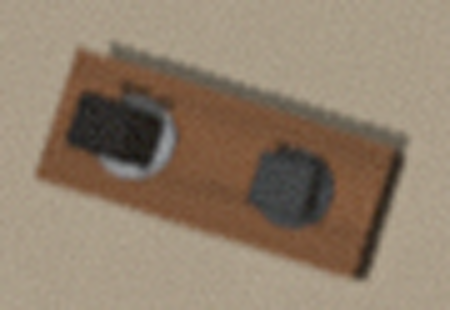

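View pics/b.png

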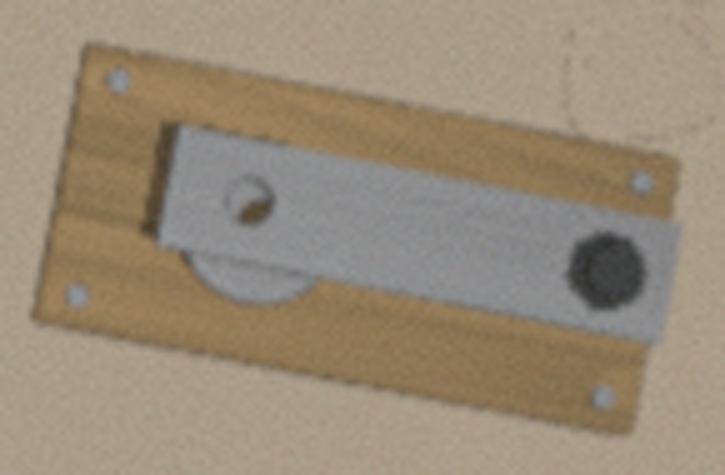

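The enlarged crops give these pixels:
- **Stand top corners:** (80,48), (402,148), (360,278), (38,180).
- **Board corners:** (88,43), (680,158), (632,435), (35,320).
- **Strap hole:** centre about (248,200).
- **Flange arc:** it shows below the strap from (188,250) through (255,304) to (318,272).
- **Lower hole:** the brown patch at (257,208) is the part that can be seen through it.

```bash
cat > m1.py <<'E'
from h import *
f=cam("top")
ua=lambda p,x0,y0:(np.array(p)+.5)/5-.5+[x0,y0]
S=px2w(f,ua([(80,48),(402,148),(360,278),(38,180)],200,200),.064)[:,:2]
B=px2w(f,ua([(88,43),(680,158),(632,435),(35,320)],335,185),.012)[:,:2]
H=px2w(f,ua([(248,200)],335,185),.076)[:,:2]
arc=px2w(f,ua([(188,250),(205,280),(230,298),(255,304),(280,300),(305,287),(318,272)],335,185),.068)[:,:2]
pv=px2w(f,ua([(606,271)],335,185),.086)[:,:2]
for n,Q in(("stand",S),("board",B)):
    e=np.linalg.norm(np.roll(Q,-1,0)-Q,axis=1); d=(Q[0]-Q[1])+(Q[3]-Q[2])
    print(n,Q.mean(0),e,"yaw of long axis(towards img left)",np.arctan2(d[1],d[0]), d/np.linalg.norm(d))
print("hole",H,"pivot",pv,np.linalg.norm(H-pv))
from scipy.optimize import least_squares
r=least_squares(lambda c:np.linalg.norm(arc-c,axis=1)-.030,H[0]);print("flange",r.x,r.fun*1e3)
print("drift collar (z.064+.004)",px2w(f,ua([(138,138)],200,200),.068),"drift head",px2w(f,ua([(100,125)],200,200),.124))
print("bolt flange",px2w(f,ua([(290,188)],200,200),.068),"head",px2w(f,ua([(278,181)],200,200),.102))
E
python3 m1.py
```

```text
stand [0.55353328 0.19979284] [0.12123704 0.04904852 0.12073326 0.04972029] yaw of long axis(towards img left) 1.2742891466193025 [0.29218159 0.95636286]
board [ 0.55673359 -0.10370552] [0.23216568 0.10817112 0.23289425 0.10817553] yaw of long axis(towards img left) 1.38222914036859 [0.18745167 0.98227383]
hole [[ 0.5672011  -0.05160918]] pivot [[ 0.54177639 -0.17671151]] 0.12765974136911323
flange [ 0.56129113 -0.05701811] [-1.61462327 -0.11638341  0.78455621  1.00434757  0.35097364 -0.381625
 -1.48593951]
drift collar (z.064+.004) [[0.56236852 0.22854247 0.068     ]] drift head [[0.56328762 0.23113857 0.124     ]]
bolt flange [[0.54459109 0.17417113 0.068     ]] head [[0.54562445 0.1743077  0.102     ]]
```

The measurements agree: the stand measures 121 x 49 mm, and the hole-to-flange offset is about 8 mm at (-5.9,-5.4) mm. The next move is to above the joint for a near view.

>>> send_rows([
  [-1, [2.5, -1.78, 0.15], 0],
  [-1, [2.5, -1.78, 0.15], 0],
  [-1, [2.5, -1.78, 0.15], 0],
  [-1, [2.5, -1.78, 0.15], 0],
  [-1, [2.5, -1.78, 0.15], 0],
])

```text
clock: 0.67
eef_pos: [0.3251, -0.4431, 0.2237]
tool_rot: [0.98, 0.199, -0.0, 0.0]
contact_force: [1.3, -0.6, -0.9]
finger_gap: 1.003
grip_force: 0.0
```

>>> send_rows([
  [-1, [2.5, -1.78, 0.15], 0],
  [-1, [2.5, -1.78, 0.15], 0],
  [-1, [2.5, -1.78, 0.15], 0],
  [-1, [2.5, -1.78, 0.15], 0],
  [-1, [2.5, -1.78, 0.15], 0],
])

```text
clock: 1.08
eef_pos: [0.4054, -0.3123, 0.2163]
tool_rot: [0.98, 0.199, 0.0, 0.0]
contact_force: [0.6, -0.5, 0.7]
finger_gap: 1.002
grip_force: 0.0
```

>>> send_rows([
  [-1, [2.5, -1.78, 0.15], 0],
  [-1, [2.5, -1.78, 0.15], 0],
  [-1, [2.5, -1.78, 0.15], 0],
  [-1, [2.5, -1.78, 0.15], 0],
  [-1, [2.5, -1.78, 0.15], 0],
])

```text
clock: 1.5
eef_pos: [0.4857, -0.1815, 0.2088]
tool_rot: [0.98, 0.199, 0.0, 0.0]
contact_force: [0.8, 0.2, -0.3]
finger_gap: 1.004
grip_force: 0.0
```

>>> send_rows([
  [-1, [2.5, -1.78, 0.15], 0],
  [-1, [2.5, -1.78, 0.15], 0],
  [-1, [2.5, -1.78, 0.15], 0],
  [-1, [2.5, -1.78, 0.15], 0],
  [-1, [0, 0, 0], 0],
])

```text
clock: 1.92
eef_pos: [0.552, -0.0712, 0.2026]
tool_rot: [0.979, 0.203, 0.001, -0.002]
contact_force: [0.8, 0.1, -0.7]
finger_gap: 0.999
grip_force: 0.0
```

```bash
python3 - <<'E'
from h import *
import pickle
f=cam("wrist"); pickle.dump(f,open("w1.pkl","wb"))
p=w2px(f,[[.567,-.0516,.076],[.5613,-.057,.068]]);print(p,readout.get_obs()["q"])
u,v=p[0].astype(int);print(u-75,v-60); crop(f,u-75,v-60,u+75,v+60,5,"w1")
E
```

```text
[[304.43375781 201.2652181 ]
 [308.94036579 209.89921474]] [ 0.20128567  0.36242234 -0.21517573  1.76865146  0.08692193  1.01957483
 -1.20919194]
229 141
```

View pics/w1.png

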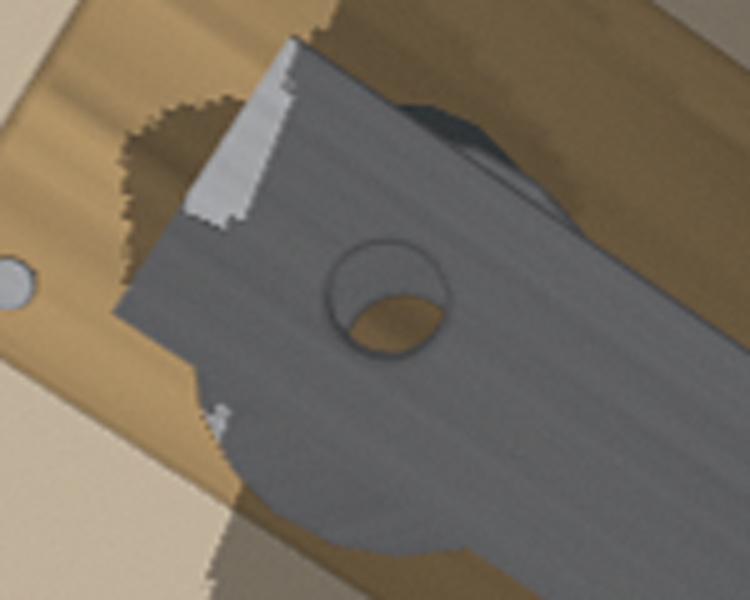

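The close view shows the strap hole centred at about (388,299) in the crop. The flange rim runs from (197,370) through (280,520) and (390,554) to (465,546). The lower hole's edge runs along (350,333), (395,295), (443,312).

```bash
python3 - <<'E'
from h import *
import pickle
from scipy.optimize import least_squares
f=pickle.load(open("w1.pkl","rb"))
W=lambda p,z:px2w(f,(np.array(p)+.5)/5-.5+[229,141],z)[:,:2]
fit=lambda P,r:least_squares(lambda c:np.linalg.norm(P-c,axis=1)-r,P.mean(0)+.001)
rim=W([(388,238),(388,359),(325,299),(451,299),(433,256),(343,256)],.076)
h=fit(rim,.008);print("hole",h.x,h.fun*1e3)
arc=W([(197,370),(205,400),(218,440),(240,483),(280,520),(330,545),(390,554),(440,550)],.068)
c=fit(arc,.03);print("flange",c.x,c.fun*1e3)
for z in(.068,.060):
    P=W([(350,333),(365,310),(395,295),(425,297),(443,312)],z)
    r=least_squares(lambda q:np.linalg.norm(P-q,axis=1)-.008,c.x);print("lower",z,r.x,r.fun*1e3)
print("stand px",w2px(f,[[.5623,.2285,.128],[.5448,.1711,.102]]),f["t"])
E
```

```text
hole [ 0.56817789 -0.05241186] [0.05055329 0.37654781 0.50412538 0.4644087  0.28203304 0.22352817]
flange [ 0.56108952 -0.0580005 ] [-0.34846268 -0.60119524 -0.21020003  0.62926889  0.65936159  0.41153716
 -0.32117501 -0.72265213]
lower 0.068 [ 0.56079183 -0.05758346] [-0.04663338 -0.05966685  0.02507389  0.20669529 -0.22183617]
lower 0.06 [ 0.55953421 -0.05774229] [ 0.03154995 -0.08249759 -0.03401593  0.2035478  -0.1510015 ]
stand px [[-187.2531832    20.85010376]
 [ -55.93902198   96.30569478]] [ 0.61261743 -0.04606351  0.34593371]
```

>>> send_rows([
  [-1, [1.51, -3.56, -0.7], 0],
  [-1, [1.51, -3.56, -0.7], 0],
  [-1, [1.51, -3.56, -0.7], 0],
  [-1, [1.51, -3.56, -0.7], 0],
  [-1, [1.51, -3.56, -0.7], 0],
])

```text
clock: 2.38
eef_pos: [0.5489, 0.1153, 0.2382]
tool_rot: [0.98, 0.199, -0.0, 0.0]
contact_force: [1.2, 0.6, 0.5]
finger_gap: 1.003
grip_force: 0.0
```

>>> send_rows([
  [-1, [1.51, -3.56, -0.7], 0],
  [-1, [1.51, -3.56, -0.7], 0],
  [-1, [0, 0, 0], -0.109],
  [-1, [0, 0, 0], -0.109],
  [-1, [0, 0, 0], -0.109],
])

```text
clock: 2.8
eef_pos: [0.5491, 0.1922, 0.2518]
tool_rot: [0.933, 0.359, -0.0, 0.0]
contact_force: [1.4, -0.9, -0.8]
finger_gap: 1.001
grip_force: 0.0
```

>>> send_rows([
  [-1, [0, 0, 0], -0.109],
  [-1, [0, 0, 0], -0.109],
  [-1, [0, 0, 0], -0.109],
  [-1, [0, 0, 0], -0.109],
  [-1, [0, 0, 0], -0.109],
])

```text
clock: 3.22
eef_pos: [0.5493, 0.1909, 0.2517]
tool_rot: [0.803, 0.596, -0.0, 0.0]
contact_force: [-0.1, 0.2, -0.8]
finger_gap: 1.002
grip_force: 0.0
```

>>> send_rows([
  [-1, [0, 0, 0], 0],
  [-1, [0, 0, 0], 0],
  [-1, [0, 0, 0], 0],
  [-1, [0, 0, 0], 0],
  [-1, [0, 0, 0], 0],
])

```text
clock: 3.63
eef_pos: [0.5492, 0.1923, 0.2518]
tool_rot: [0.805, 0.594, -0.0, 0.0]
contact_force: [0.2, 0.6, 0.3]
finger_gap: 0.996
grip_force: 0.0
```

```bash
python3 - <<'E'
from h import *
import pickle
f=cam("wrist"); pickle.dump(f,open("w2.pkl","wb"))
p=w2px(f,[[.5623,.2285,.068],[.5448,.1711,.068]]);print(p,readout.get_obs()["q"],readout.get_obs()["eef_pos"],readout.get_obs()["tool_rot"])
u,v=p.mean(0).astype(int);u0,v0=u-100,v-75;print(u0,v0); crop(f,u0,v0,u0+200,v0+150,4,"w2")
E
```

```text
[[324.25055414 167.35190155]
 [324.40648967 239.94603659]] [-0.08326814  0.39570135 -0.48080074  1.62156513  0.19488138  1.17218272
 -0.90660808] [0.54918748 0.19240268 0.25182352] [ 8.04326403e-01  5.94187704e-01 -2.09243546e-06  1.01443752e-04]
224 128
```

View pics/w2.png

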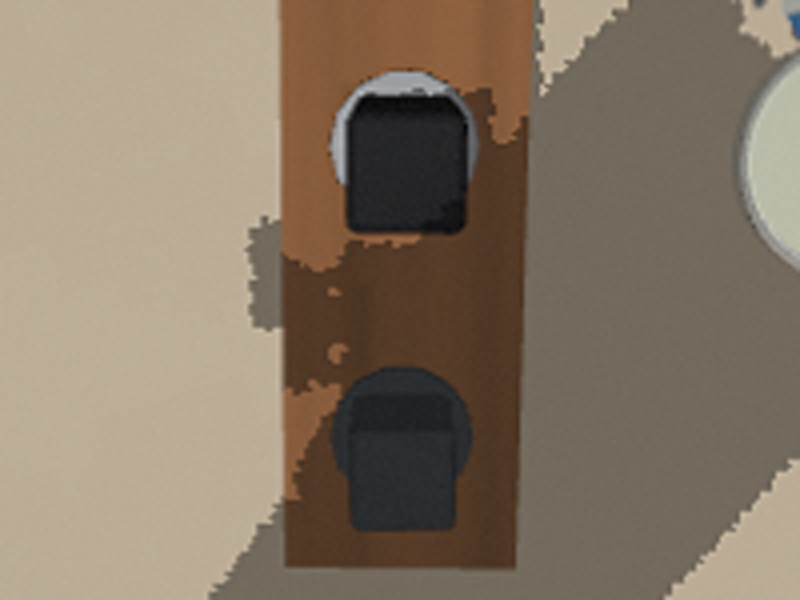

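The drift grip top is centred at about (408,173) and its collar at (405,143). The bolt head top is at about (403,480) and its flange at (402,438). Both heads are square to the tool at this yaw.

```bash
python3 - <<'E'
from h import *
import pickle
f=pickle.load(open("w2.pkl","rb"))
W=lambda p,z:px2w(f,(np.array(p)+.5)/4-.5+[224,128],z)
P=W([(408,173),(405,145),(403,480),(402,438)],np.array([.128,.068,.102,.068]))
o=readout.get_obs();Rt=R.from_quat(o["tool_rot"]).as_matrix()
print(P,"\n tool-frame shift cm",(P-o["eef_pos"])@Rt*100)
Q=W([(347,113),(468,113),(468,233),(347,233)],.128);print(np.linalg.norm(Q-np.roll(Q,1,0),axis=1))
E
```

```text
[[0.56375327 0.23083917 0.128     ]
 [0.56358149 0.2309756  0.068     ]
 [0.54555672 0.17406552 0.102     ]
 [0.54529087 0.17349873 0.068     ]] 
 tool-frame shift cm [[ 4.10351707  0.26069086 12.38188564]
 [ 4.11225307  0.23929714 18.38188125]
 [-1.85758643  0.18944538 14.98261294]
 [-1.91915422  0.18014439 18.38261915]]
[0.01944815 0.01959605 0.01944888 0.0199544 ]
```

>>> send_rows([
  [-1, [2.05, 0.13, 0], 0],
  [-1, [2.05, 0.12, 0], 0],
  [-1, [0, 0, 0], 0],
  [-1, [0, 0, 2.5], 0],
  [-1, [0, 0, 3.0], 0],
])

```text
clock: 4.1
eef_pos: [0.5649, 0.2322, 0.1983]
tool_rot: [0.804, 0.595, 0.002, 0.0]
contact_force: [0.2, -0.3, -1.0]
finger_gap: 0.999
grip_force: 0.0
```

>>> send_rows([
  [-1, [0, 0, 3.0], 0],
  [-1, [0, 0, 3.0], 0],
  [-1, [0, 0, 3.0], 0],
  [-1, [0, 0, 2.3], 0],
  [-1, [0, 0, 1.0], 0],
])

```text
clock: 4.52
eef_pos: [0.5619, 0.2296, 0.0705]
tool_rot: [0.804, 0.594, -0.002, -0.0]
contact_force: [-1.1, -0.5, -0.4]
finger_gap: 0.996
grip_force: 0.0
```

>>> send_rows([
  [1, [0, 0, 0], 0],
  [1, [0, 0, 0], 0],
  [1, [0, 0, 0], 0],
  [1, [0, 0, 0], 0],
  [1, [0, 0, 0], 0],
], grip_force=60)

```text
clock: 4.93
eef_pos: [0.5644, 0.2313, 0.0753]
tool_rot: [0.804, 0.595, 0.001, 0.0]
contact_force: [0.1, -0.7, 0.1]
finger_gap: 0.296
grip_force: 0.0
```

>>> send_rows([
  [1, [0, 0, 0], 0],
  [1, [0, 0, 0], 0],
  [1, [0, 0, 0], 0],
  [1, [0, 0, 0], 0],
  [1, [0, 0, 0], 0],
])

```text
clock: 5.35
eef_pos: [0.5643, 0.2313, 0.0752]
tool_rot: [0.804, 0.595, 0.001, 0.0]
contact_force: [-1.5, -0.7, 5.6]
finger_gap: 0.228
grip_force: 58.7
```

>>> send_rows([
  [1, [0, 0, -1.5], 0],
  [1, [0, 0, -3], 0],
  [1, [0, 0, -3], 0],
  [1, [0, 0, -3], 0],
  [1, [0, 0, -2], 0],
])

```text
clock: 5.77
eef_pos: [0.5642, 0.2315, 0.2023]
tool_rot: [0.804, 0.595, 0.002, 0.0]
contact_force: [0.6, 0.2, -1.6]
finger_gap: 0.225
grip_force: 59.4
```

>>> send_rows([
  [1, [-2.72, 0.858, -0.5], 0],
  [1, [-2.72, 0.858, -0.5], 0],
  [1, [-2.72, 0.858, -0.5], 0],
  [1, [-2.72, 0.858, -0.5], 0],
  [1, [-2.72, 0.858, -0.5], 0],
])

```text
clock: 6.18
eef_pos: [0.5646, 0.0869, 0.2246]
tool_rot: [0.804, 0.595, 0.0, 0.0]
contact_force: [-0.2, -0.8, -0.9]
finger_gap: 0.225
grip_force: 59.4
```

>>> send_rows([
  [1, [-2.72, 0.858, -0.5], 0],
  [1, [-2.72, 0.858, -0.5], 0],
  [1, [-2.72, 0.858, -0.5], 0],
  [1, [-2.72, 0.858, -0.5], 0],
  [1, [-2.72, 0.858, -0.5], 0],
])

```text
clock: 6.6
eef_pos: [0.5657, -0.0557, 0.2496]
tool_rot: [0.804, 0.595, 0.0, 0.0]
contact_force: [0.9, 0.1, -1.6]
finger_gap: 0.225
grip_force: 59.4
```

>>> send_rows([
  [1, [0, 0, 0], 0],
  [1, [0, 0, 0], 0],
  [1, [0, 0, 0], 0],
  [1, [0, 0, 0], 0],
  [1, [0, 0, 0], 0],
])

```text
clock: 7.02
eef_pos: [0.5659, -0.0528, 0.2488]
tool_rot: [0.803, 0.596, 0.0, -0.0]
contact_force: [-0.4, 0.3, -2.1]
finger_gap: 0.229
grip_force: 59.4
```

```bash
python3 - <<'E'
from h import *
import pickle
f=cam("wrist"); pickle.dump(f,open("w3.pkl","wb"))
o=readout.get_obs();t=o["eef_pos"]
print(t,o["tool_rot"],o["contact_force"],w2px(f,[t+[0,0,-.069],[.5682,-.0524,.076]]))
u,v=w2px(f,[.5682,-.0524,.076])[0].astype(int);print(u-80,v-60); crop(f,u-80,v-60,u+80,v+60,5,"w3")
E
```

```text
[ 0.5659406  -0.05298627  0.2487749 ] [ 8.03373738e-01  5.95475111e-01  3.49337953e-05 -1.65496141e-04] [ 0.30100329  0.77605715 -0.73328297] [[321.66322386 256.07725055]
 [324.58416873 216.1473539 ]]
244 156
```

View pics/w3.png

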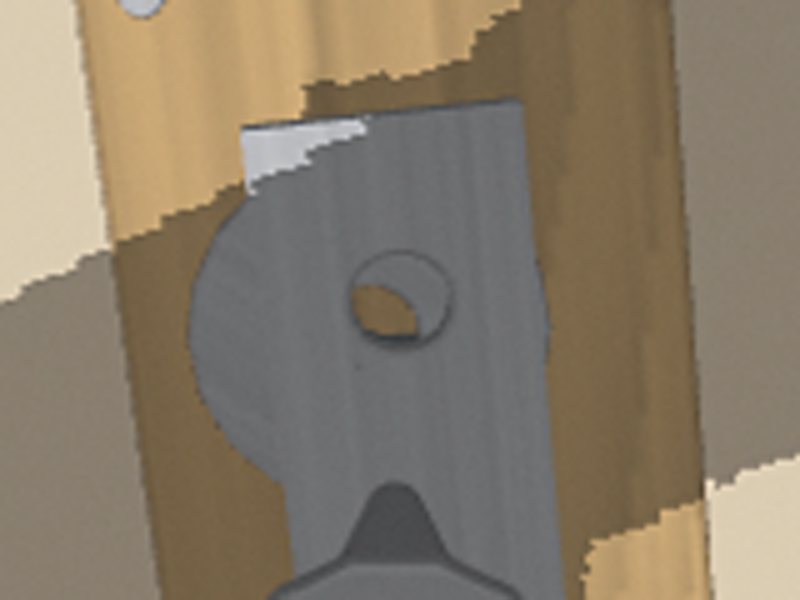

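The picture shows the strap hole at (401,299) in the crop with a radius of about 51. The drift tip is at (395,500), near the predicted (391,503). The flange rim on the left runs from (245,200) through (190,330) to (275,478).

```bash
python3 - <<'E'
from h import *
import pickle
from scipy.optimize import least_squares
f=pickle.load(open("w3.pkl","rb"))
W=lambda p,z:px2w(f,(np.array(p)+.5)/5-.5+[244,156],z)[:,:2]
fit=lambda P,r:least_squares(lambda c:np.linalg.norm(P-c,axis=1)-r,P.mean(0)+.001)
h=W([(401,299)],.076)[0]
c=fit(W([(245,200),(215,245),(190,330),(200,385),(228,440),(275,478)],.068),.03);print("flange",c.x,c.fun*1e3)
P=W([(352,289),(372,285),(395,297),(412,317),(417,334)],.068)
l=least_squares(lambda q:np.linalg.norm(P-q,axis=1)-.008,c.x);print("lower",l.x,l.fun*1e3)
tip=W([(395,500)],.1796)[0];print("hole",h,"tip",tip)
Rt=R.from_quat(readout.get_obs()["tool_rot"]).as_matrix()
for q in(h,c.x,l.x): print((np.r_[q-tip,0]@Rt)[:2]*1000,"mm tool xy from tip")
E
```

```text
flange [ 0.56139567 -0.05739905] [ 0.20925631 -0.40661984  0.12572466 -0.00264361  0.29324339 -0.26643196]
lower [ 0.56028691 -0.05722923] [-0.04680476  0.27911574 -0.25321166 -0.08304035  0.18446768]
hole [ 0.56777862 -0.05163902] tip [ 0.56649629 -0.05292502]
[1.60334787 0.85290536] mm tool xy from tip
[-5.76400679 -3.57903805] mm tool xy from tip
[-5.92397875 -4.68926131] mm tool xy from tip
```

>>> send_rows([
  [1, [0, 0, 2], 0],
  [1, [0, 0, 3], 0],
  [1, [0, 0, 2.5], 0],
  [1, [0, 0, 1.5], 0],
  [1, [0, 0, 0.8], 0],
])

```text
clock: 7.48
eef_pos: [0.5647, -0.0536, 0.1485]
tool_rot: [0.804, 0.595, -0.001, -0.001]
contact_force: [0.6, 0.7, -0.7]
finger_gap: 0.228
grip_force: 59.4
```

>>> send_rows([
  [1, [0, 0, 0.3], 0],
  [1, [0, 0, 0.3], 0],
  [1, [0, 0, 0.2], 0],
  [1, [0, 0, 0.1], 0],
  [1, [0, 0, 0], 0],
])

```text
clock: 7.9
eef_pos: [0.5664, -0.0543, 0.1424]
tool_rot: [0.804, 0.595, 0.0, 0.0]
contact_force: [0.3, 0.4, -0.6]
finger_gap: 0.225
grip_force: 59.4
```

>>> send_rows([
  [1, [-0.15, -0.1, 0], 0],
  [1, [-0.15, -0.1, 0], 0],
  [1, [-0.15, -0.1, 0], 0],
  [1, [-0.13, -0.1, 0], 0],
  [1, [0, 0, 0], 0],
])

```text
clock: 8.32
eef_pos: [0.5616, -0.0583, 0.1425]
tool_rot: [0.804, 0.595, 0.001, 0.001]
contact_force: [4.8, 2.6, -1.2]
finger_gap: 0.228
grip_force: 59.3
```

>>> send_rows([
  [1, [0, 0, 0.15], 0],
  [1, [0, 0, 0.15], 0],
  [1, [0, 0, 0.15], 0],
  [1, [0, 0, 0.15], 0],
  [1, [0, 0, 0], 0],
])

```text
clock: 8.73
eef_pos: [0.5609, -0.0584, 0.1359]
tool_rot: [0.804, 0.595, 0.0, 0.0]
contact_force: [3.3, 3.8, 2.2]
finger_gap: 0.227
grip_force: 59.9
```

>>> send_rows([
  [1, [0, 0, 0.15], 0],
  [1, [0, 0, 0.15], 0],
  [1, [0, 0, 0.15], 0],
  [1, [0, 0, 0.15], 0],
  [1, [0, 0, 0], 0],
])

```text
clock: 9.15
eef_pos: [0.5607, -0.0587, 0.1296]
tool_rot: [0.804, 0.595, 0.0, 0.0]
contact_force: [4.8, 2.4, 2.9]
finger_gap: 0.229
grip_force: 60.0
```

>>> send_rows([
  [1, [0, 0, 0.25], 0],
  [1, [0, 0, 0.25], 0],
  [1, [0, 0, 0.25], 0],
  [1, [0, 0, 0.25], 0],
  [1, [0, 0, 0], 0],
])

```text
clock: 9.57
eef_pos: [0.5605, -0.0587, 0.1193]
tool_rot: [0.804, 0.595, -0.0, -0.0]
contact_force: [3.3, 3.7, 4.1]
finger_gap: 0.228
grip_force: 60.0
```

>>> send_rows([
  [1, [0, 0, 0.15], 0],
  [1, [0, 0, 0.15], 0],
  [1, [0, 0, 0.15], 0],
  [1, [0, 0, 0.15], 0],
  [1, [0, 0, 0], 0],
])

```text
clock: 9.98
eef_pos: [0.5605, -0.0587, 0.1135]
tool_rot: [0.804, 0.595, -0.0, 0.0]
contact_force: [4.2, 3.2, 2.9]
finger_gap: 0.223
grip_force: 60.0
```

>>> send_rows([
  [1, [0, 0, 0.15], 0],
  [1, [0, 0, 0.15], 0],
  [1, [0, 0, 0.15], 0],
  [1, [0, 0, 0.15], 0],
  [1, [0, 0, 0], 0],
])

```text
clock: 10.4
eef_pos: [0.5605, -0.0584, 0.1075]
tool_rot: [0.804, 0.595, 0.0, -0.0]
contact_force: [4.9, 3.8, 3.0]
finger_gap: 0.222
grip_force: 60.1
```

>>> send_rows([
  [1, [0, 0, 0.1], 0],
  [1, [0, 0, 0.1], 0],
  [1, [0, 0, 0.1], 0],
  [1, [0, 0, 0], 0],
  [1, [0, 0, 0], 0],
])

```text
clock: 10.82
eef_pos: [0.5604, -0.0582, 0.1044]
tool_rot: [0.804, 0.595, 0.0, -0.0]
contact_force: [4.7, 3.8, 0.2]
finger_gap: 0.227
grip_force: 59.8
```

>>> send_rows([
  [1, [0, 0, 0.1], 0],
  [1, [0, 0, 0.1], 0],
  [1, [0, 0, 0.1], 0],
  [1, [0, 0, 0], 0],
  [1, [0, 0, 0], 0],
])

```text
clock: 11.23
eef_pos: [0.5604, -0.058, 0.1016]
tool_rot: [0.804, 0.595, 0.0, -0.0]
contact_force: [4.0, 4.8, 3.7]
finger_gap: 0.229
grip_force: 60.2
```

>>> send_rows([
  [1, [0, 0, 0.1], 0],
  [1, [0, 0, 0.1], 0],
  [1, [0, 0, 0.1], 0],
  [1, [0, 0, 0], 0],
  [1, [0, 0, 0], 0],
])

```text
clock: 11.65
eef_pos: [0.5603, -0.0578, 0.0986]
tool_rot: [0.804, 0.595, 0.0, -0.0]
contact_force: [3.6, 4.6, 3.1]
finger_gap: 0.225
grip_force: 60.2
```

>>> send_rows([
  [1, [0, 0, 0.15], 0],
  [1, [0, 0, 0.15], 0],
  [1, [0, 0, 0.15], 0],
  [1, [0, 0, 0], 0],
  [1, [0, 0, 0], 0],
])

```text
clock: 12.07
eef_pos: [0.5604, -0.0577, 0.0941]
tool_rot: [0.804, 0.595, 0.0, -0.0]
contact_force: [4.8, 5.7, 2.9]
finger_gap: 0.228
grip_force: 60.1
```

>>> send_rows([
  [1, [0, 0, 0.15], 0],
  [1, [0, 0, 0.15], 0],
  [1, [0, 0, 0.1], 0],
  [1, [0, 0, 0], 0],
  [1, [0, 0, 0], 0],
])

```text
clock: 12.48
eef_pos: [0.5604, -0.0577, 0.0901]
tool_rot: [0.804, 0.595, 0.0, -0.0]
contact_force: [4.2, 5.4, 4.0]
finger_gap: 0.226
grip_force: 60.2
```

>>> send_rows([
  [1, [0, 0, 0.1], 0],
  [1, [0, 0, 0.1], 0],
  [1, [0, 0, 0], 0],
  [1, [0, 0, 0], 0],
  [1, [0, 0, 0], 0],
])

```text
clock: 12.9
eef_pos: [0.5604, -0.0577, 0.0882]
tool_rot: [0.804, 0.595, 0.0, -0.0]
contact_force: [3.2, 5.3, 4.3]
finger_gap: 0.223
grip_force: 60.3
```

>>> send_rows([
  [1, [0, 0, 0.1], 0],
  [1, [0, 0, 0], 0],
  [1, [0, 0, 0], 0],
  [1, [0, 0, 0], 0],
  [1, [0, 0, 0], 0],
])

```text
clock: 13.32
eef_pos: [0.5604, -0.0577, 0.0872]
tool_rot: [0.804, 0.595, 0.0, -0.0]
contact_force: [3.7, 5.8, 3.8]
finger_gap: 0.221
grip_force: 60.4
```

>>> send_rows([
  [1, [0, 0, 0.1], 0],
  [1, [0, 0, 0], 0],
  [1, [0, 0, 0], 0],
  [1, [0, 0, 0], 0],
  [1, [0, 0, 0], 0],
])

```text
clock: 13.73
eef_pos: [0.5604, -0.0576, 0.0862]
tool_rot: [0.804, 0.595, 0.0, -0.0]
contact_force: [3.6, 5.3, 3.9]
finger_gap: 0.227
grip_force: 60.4
```

>>> send_rows([
  [1, [0, 0, 0.05], 0],
  [1, [0, 0, 0], 0],
  [1, [0, 0, 0], 0],
  [1, [0, 0, 0], 0],
  [1, [0, 0, 0], 0],
])

```text
clock: 14.15
eef_pos: [0.5604, -0.0576, 0.0858]
tool_rot: [0.804, 0.595, 0.0, -0.0]
contact_force: [3.4, 5.4, 5.3]
finger_gap: 0.225
grip_force: 60.4
```

>>> send_rows([
  [1, [0, 0, 0.05], 0],
  [1, [0, 0, 0], 0],
  [1, [0, 0, 0.05], 0],
  [1, [0, 0, 0], 0],
  [1, [0, 0, 0], 0],
])

```text
clock: 14.57
eef_pos: [0.5604, -0.0577, 0.0848]
tool_rot: [0.804, 0.595, 0.0, -0.0]
contact_force: [3.1, 5.4, 4.7]
finger_gap: 0.225
grip_force: 60.4
```

```bash
python3 - <<'E'
from h import *
f=cam("scene"); print(readout.get_obs()["contact_force"],readout.get_obs()["eef_pos"])
u,v=w2px(f,[.5604,-.0576,.08])[0].astype(int);print(u,v);crop(f,u-70,v-60,u+70,v+50,5,"s1")
E
```

```text
[4.19789452 5.72997251 6.06342576] [ 0.56040369 -0.0575929   0.08481834]
386 216
```

View pics/s1.png

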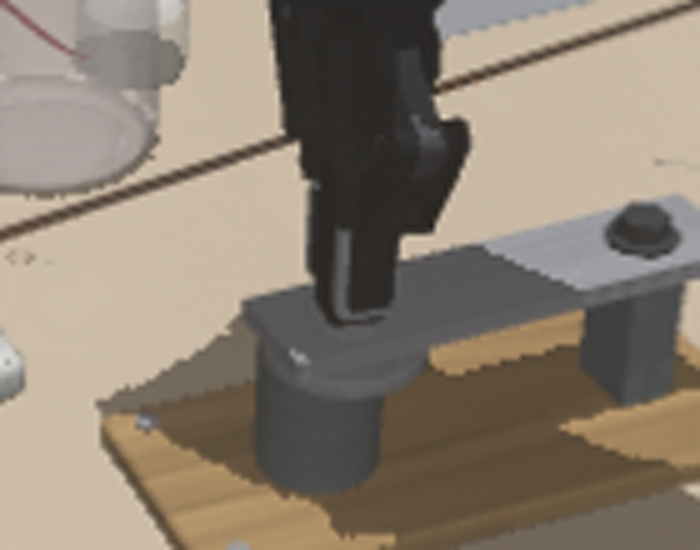

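The scene view shows the collar on, or almost on, the strap at about (355,318), with drift and strap level. I'll go down a little further until I feel it land.

>>> send_rows([
  [1, [0, 0, 0.05], 0],
  [1, [0, 0, 0], 0],
  [1, [0, 0, 0.05], 0],
  [1, [0, 0, 0], 0],
  [1, [0, 0, 0], 0],
])

```text
clock: 15.03
eef_pos: [0.5604, -0.0576, 0.0839]
tool_rot: [0.804, 0.595, 0.0, -0.0]
contact_force: [2.7, 5.5, 8.0]
finger_gap: 0.229
grip_force: 60.4
```

>>> send_rows([
  [1, [0, 0, 0.05], 0],
  [1, [0, 0, 0], 0],
  [1, [0, 0, 0], 0],
  [1, [0, 0, 0], 0],
  [1, [0, 0, 0], 0],
])

```text
clock: 15.45
eef_pos: [0.5605, -0.0576, 0.0835]
tool_rot: [0.804, 0.595, 0.0, -0.0]
contact_force: [2.7, 5.9, 7.2]
finger_gap: 0.23
grip_force: 60.6
```

>>> send_rows([
  [1, [0, 0, 0.1], 0],
  [1, [0, 0, 0], 0],
  [1, [0, 0, 0], 0],
  [1, [0, 0, 0], 0],
  [1, [0, 0, 0], 0],
])

```text
clock: 15.87
eef_pos: [0.5605, -0.0576, 0.0826]
tool_rot: [0.804, 0.595, 0.0, -0.0]
contact_force: [1.7, 5.4, 7.4]
finger_gap: 0.226
grip_force: 60.9
```

```bash
python3 - <<'E'
from h import *
import pickle
a=pickle.load(open("w3.pkl","rb"))["pixels"]; f=cam("wrist"); b=f["pixels"]; pickle.dump(f,open("w4.pkl","wb"))
A=a[240:360,270:375];B=b[240:360,270:375]
cv2.imwrite("pics/cmp.png",cv2.resize(np.hstack([A,B]),None,fx=3.7,fy=3.7,interpolation=2))
t=readout.get_obs()["eef_pos"]
for z in (-.0072,-.0112,-.0026): print(w2px(f,t+[0,0,z]))
E
```

```text
[[320.98324729 301.08641724]]
[[321.02856307 297.17690968]]
[[320.92842108 305.81732273]]
```

View pics/cmp.png

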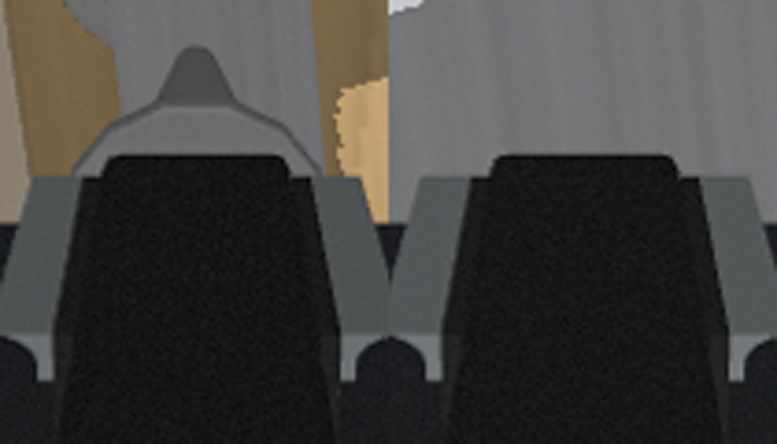

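The grip sits in the same place between the fingers in both frames, with its edge at crop row 155, so the drift has not slipped. The collar blends into the strap, so I'll check its outline numerically.

```bash
python3 - <<'E'
from h import *
import pickle
a=pickle.load(open("w3.pkl","rb"))["pixels"];b=pickle.load(open("w4.pkl","rb"))["pixels"]
for im in(a,b): print(im[252:288,318:326].mean((1,2)).round().astype(int)); print(im[276:280,280:370:3].mean((0,2)).round().astype(int))
E
```

```text
[101  80  76  75  75  75  75  76  76  76  76  76  76  76  77  79  89 113
 113 108 108 108 107 108 107 108 109 110 110  85  15  21  22  22  20  22]
[ 94  94  95  96  95  86 101 108 108 108 108 108 109 108 109 109 109 109
 108 109 109 110 108  91 111 111  95  92 149 150]
[117 116 116 116 117 117 117 117 117 116 117 117 117 117 117 117 117 117
 118 118 117 117 118 117 117 118 117 119 117  91  16  21  24  23  22  21]
[118 118 115 117 117 117 118 114 112 115 116 116 118 118 117 117 115 113
 115 116 118 116 114 117 116 113 116 119 116 116]
```

>>> send_rows([
  [1, [0, 0, -0.15], 0],
  [1, [0.05, 0, -0.15], 0],
  [1, [0.05, 0, 0], 0],
  [1, [0, 0, 0], 0],
  [1, [0, 0, 0], 0],
])

```text
clock: 16.33
eef_pos: [0.5603, -0.0576, 0.085]
tool_rot: [0.804, 0.595, -0.0, -0.0]
contact_force: [2.5, 3.7, 1.1]
finger_gap: 0.225
grip_force: 59.8
```

>>> send_rows([
  [1, [0.05, 0.02, 0], 0],
  [1, [0.05, 0.02, 0], 0],
  [1, [0.05, 0, 0], 0],
  [1, [0, 0, 0], 0],
  [1, [0, 0, 0], 0],
])

```text
clock: 16.75
eef_pos: [0.5606, -0.0573, 0.0849]
tool_rot: [0.804, 0.594, -0.001, -0.0]
contact_force: [-1.4, -0.6, 1.6]
finger_gap: 0.225
grip_force: 59.7
```

```bash
python3 - <<'E'
from h import *
f=cam("wrist");b=f["pixels"];o=readout.get_obs();print(o["eef_pos"],o["contact_force"],o["moment"])
print(b[252:288,318:326].mean((1,2)).round().astype(int)); print(b[276:280,280:370:3].mean((0,2)).round().astype(int))
E
```

```text
[ 0.56064156 -0.05729514  0.08488307] [-1.12922116 -1.85650022  0.46483907] [-0.33190941  0.43405786  0.02479754]
[116 117 116 117 117 116 116 117 117 117 117 117 117 118 117 106  92 120
 120 114 114 114 115 115 114 115 116 117 117  91  17  21  22  22  24  21]
[119 117 116 116 116 108 109 116 115 116 116 116 116 116 115 116 116 117
 117 116 116 117 117 105 116 113 118 118 117 115]
```

>>> send_rows([
  [1, [0, 0, -0.3], 0],
  [1, [0, 0, -0.5], 0],
  [1, [0, 0, -0.5], 0],
  [1, [0, 0, -0.5], 0],
  [1, [0, 0, -0.5], 0],
])

```text
clock: 17.22
eef_pos: [0.5617, -0.0568, 0.1089]
tool_rot: [0.804, 0.595, -0.0, 0.0]
contact_force: [1.0, -2.2, -1.7]
finger_gap: 0.229
grip_force: 59.0
```

>>> send_rows([
  [1, [0, 0, -0.7], 0],
  [1, [0, 0, -1.0], 0],
  [1, [0, 0, -1.5], 0],
  [1, [0, 0, -2.5], 0],
  [1, [0, 0, -2.5], 0],
])

```text
clock: 17.63
eef_pos: [0.5612, -0.0556, 0.1918]
tool_rot: [0.804, 0.595, 0.0, -0.001]
contact_force: [0.1, 0.1, -0.8]
finger_gap: 0.225
grip_force: 59.3
```

>>> send_rows([
  [1, [0, 0, -2.5], 0],
  [1, [0, 0, -2], 0],
  [1, [0, 0, -1.0], 0],
  [1, [0, 0, 0], 0],
  [1, [0, 0, 0], 0],
])

```text
clock: 18.05
eef_pos: [0.5616, -0.0561, 0.2454]
tool_rot: [0.804, 0.595, 0.0, 0.0]
contact_force: [0.4, -0.3, -1.8]
finger_gap: 0.226
grip_force: 59.4
```

```bash
python3 - <<'E'
from h import *
import pickle
f=cam("wrist"); pickle.dump(f,open("w5.pkl","wb"))
o=readout.get_obs();t=o["eef_pos"];print(t,o["tool_rot"],o["contact_force"])
u,v=w2px(f,[.5606,-.0573,.076])[0].astype(int);print(u-80,v-60)
cv2.imwrite("pics/w5.png",cv2.resize(f["pixels"][v-60:v+60,u-80:u+80],None,fx=5,fy=5,interpolation=2))
E
```

```text
[ 0.56100252 -0.0562703   0.24442666] [ 8.03911293e-01  5.94748905e-01 -4.76117715e-04 -3.82822827e-04] [-7.04430888e-05  3.59630144e-01 -1.84690711e+00]
241 160
```

```bash
python3 - <<'E'
from h import *
import pickle
f=pickle.load(open("w5.pkl","rb")); p=f["pixels"].astype(int)
m=((p[...,2]-p[...,0])>25).astype(np.uint8); m[:160]=0;m[280:]=0;m[:,:241]=0;m[:,401:]=0
n,l,s,c=cv2.connectedComponentsWithStats(m)
for i in range(1,n):
    if s[i,4]>30:
        x,y,w,hh,A=s[i]; print(s[i],c[i],px2w(f,[c[i]],.066))
print(w2px(f,[[.5606,-.0573,.076],[.5686,-.0573,.076]]))
E
```

```text
[  241   160   160   120 12491] [319.0340245 214.8690257] [[ 0.55963328 -0.05473475  0.066     ]]
[316 211  15   8  88] [323.90909091 214.79545455] [[ 0.56343522 -0.05583446  0.066     ]]
[[321.05339635 220.06269885]
 [330.7614578  217.1540905 ]]
```

```bash
python3 - <<'E'
from h import *
import pickle
p=pickle.load(open("w5.pkl","rb"))["pixels"].astype(int)
for y in range(200,236): print(y," ".join("%3d%s"%(p[y,x].sum()//3,"b" if p[y,x,2]-p[y,x,0]>20 else " ") for x in range(304,344)))
E
```

```text
200 110  109  110  111  113  110  107  107  108  110  110  110  109  110  113  112  110  110  111  110  108  107  109  109  109  110  110  108  107  108  111  109  107  108  106  113  112  111  111  109 
201 109  109  110  111  113  110  109  106  108  109  109  108  110  112  112  113  110  111  110  110  109  106  108  110  108  109  112  109  109  109  111  110  107  106  107  112  112  111  112  108 
202 110  110  111  111  113  111  107  108  108  108  111  109  108  110  114  113  111  112  110  109  109  108  108  109  109  110  110  111  108  107  112  111  108  108  106  112  113  110  111  110 
203 110  109  110  111  113  112  108  106  108  110  109  109  111  110  113  111  112  111  111  110  110  107  109  110  110  110  110  111  108  108  110  111  109  108  107  111  113  110  112  110 
204 109  111  111  112  112  111  110  106  107  108  110  111  109  109  113  112  111  109  111  111  109  106  108  110  110  110  109  110  108  108  109  111  109  107  107  108  114  110  113  109 
205 111  113  108  111  112  112  109  108  107  108  109  107  109  113  113  1
[... 5542 characters left out ...]
110  111  108  108  109  111  109  109  111  111  108  110  111  111  108  109  109  112 
233 113  112  110  110  111  110  110  112  112  112  111  108  107  110  111  111  108  109  112  113  112  113  111  111  109  108  106  110  107  109  112  110  111  110  112  111  109  108  109  112 
234 113  113  112  112  112  111  111  111  113  114  110  109  109  107  110  110  111  108  111  110  111  113  111  111  109  108  109  110  107  109  111  113  110  109  111  110  110  107  109  114 
235 115  113  112  110  111  112  110  110  112  114  109  109  107  109  109  110  111  109  113  111  110  109  112  111  111  107  109  109  109  108  111  112  109  110  111  111  108  108  108  111
```

The drift is out. The picture shows the strap hole at (324,220) in the frame and the flange hole's right edge at about column 331. That leaves the strap about 2.5 mm off along tool +y, which the bolt can carry back. Next I'll stow the drift.

>>> send_rows([
  [1, [2.76, -0.811, 0], 0],
  [1, [2.76, -0.811, 0], 0],
  [1, [2.76, -0.811, 0], 0],
  [1, [2.76, -0.811, 0], 0],
  [1, [2.76, -0.811, 0], 0],
])

```text
clock: 18.52
eef_pos: [0.5622, 0.0885, 0.2435]
tool_rot: [0.804, 0.595, -0.001, -0.001]
contact_force: [0.3, -0.8, -1.1]
finger_gap: 0.228
grip_force: 59.4
```

>>> send_rows([
  [1, [2.76, -0.811, 0], 0],
  [1, [2.76, -0.811, 0], 0],
  [1, [2.76, -0.811, 0], 0],
  [1, [2.76, -0.811, 0], 0],
  [1, [2.76, -0.811, 0], 0],
])

```text
clock: 18.93
eef_pos: [0.5639, 0.2323, 0.2433]
tool_rot: [0.804, 0.595, -0.001, -0.0]
contact_force: [1.4, 0.1, -1.6]
finger_gap: 0.223
grip_force: 59.4
```

>>> send_rows([
  [1, [0, 0, 1], 0],
  [1, [0, 0, 2], 0],
  [1, [0, 0, 2], 0],
  [1, [0, 0, 0], 0],
  [1, [0, 0, 0], 0],
])

```text
clock: 19.35
eef_pos: [0.5636, 0.2304, 0.1933]
tool_rot: [0.804, 0.595, -0.002, -0.001]
contact_force: [-0.4, 0.6, -0.8]
finger_gap: 0.229
grip_force: 59.2
```

>>> send_rows([
  [1, [0.1, 0.03, 1], 0],
  [1, [0, 0, 2], 0],
  [1, [0, 0, 2], 0],
  [1, [0, 0, 2], 0],
  [1, [0, 0, 1], 0],
])

```text
clock: 19.77
eef_pos: [0.5649, 0.2316, 0.1135]
tool_rot: [0.804, 0.595, -0.001, -0.0]
contact_force: [-0.1, -0.5, -1.7]
finger_gap: 0.229
grip_force: 59.3
```

>>> send_rows([
  [1, [0, 0, 1], 0],
  [1, [0, 0, 1], 0],
  [1, [0, 0, 1], 0],
  [1, [0, 0, 0.5], 0],
  [1, [0, 0, 0], 0],
])

```text
clock: 20.18
eef_pos: [0.5652, 0.2319, 0.0793]
tool_rot: [0.804, 0.595, -0.0, -0.0]
contact_force: [-0.4, 0.3, -2.5]
finger_gap: 0.228
grip_force: 59.3
```

>>> send_rows([
  [1, [0, 0, 0.1], 0],
  [1, [0, 0, 0.1], 0],
  [1, [0, 0, 0], 0],
  [1, [0, 0, 0], 0],
  [1, [0, 0, 0], 0],
])

```text
clock: 20.6
eef_pos: [0.5653, 0.2321, 0.0786]
tool_rot: [0.804, 0.595, -0.0, 0.0]
contact_force: [-3.3, -0.7, 2.5]
finger_gap: 0.227
grip_force: 59.6
```

>>> send_rows([
  [1, [-0.1, -0.07, 0], 0],
  [1, [0, 0, 0.1], 0],
  [1, [0, 0, 0.1], 0],
  [1, [0, 0, 0], 0],
  [1, [0, 0, 0], 0],
])

```text
clock: 21.02
eef_pos: [0.5649, 0.2314, 0.0763]
tool_rot: [0.804, 0.595, 0.0, 0.0]
contact_force: [-0.3, -0.9, -1.2]
finger_gap: 0.228
grip_force: 59.4
```

>>> send_rows([
  [1, [0, 0, 0.1], 0],
  [1, [0, 0, 0], 0],
  [-1, [0, 0, 0], 0],
  [-1, [0, 0, 0], 0],
  [-1, [0, 0, 0], 0],
])

```text
clock: 21.43
eef_pos: [0.5646, 0.2315, 0.0754]
tool_rot: [0.804, 0.595, 0.0, 0.0]
contact_force: [-0.2, -0.4, -0.7]
finger_gap: 0.645
grip_force: 0.0
```

>>> send_rows([
  [-1, [0, 0, 0], 0],
  [-1, [0, 0, 0], 0],
  [-1, [0, 0, 0], 0],
  [-1, [0, 0, 0], 0],
  [-1, [0, 0, 0], 0],
])

```text
clock: 21.85
eef_pos: [0.5645, 0.2314, 0.0753]
tool_rot: [0.804, 0.595, -0.0, 0.0]
contact_force: [0.6, 0.7, 0.2]
finger_gap: 1.003
grip_force: 0.0
```

>>> send_rows([
  [-1, [0, 0, -2], 0],
  [-1, [0, 0, -3], 0],
  [-1, [0, 0, -3], 0],
  [-1, [-1, 0, -3], 0],
  [-1, [-1, 0, -3], 0],
])

```text
clock: 22.27
eef_pos: [0.5582, 0.2127, 0.2166]
tool_rot: [0.804, 0.595, 0.0, -0.0]
contact_force: [0.6, -0.4, 0.2]
finger_gap: 0.995
grip_force: 0.0
```

>>> send_rows([
  [-1, [-1, 0, -3], 0],
  [-1, [-1, 0, -1], 0],
  [-1, [0, 0, 0], 0],
  [-1, [0, 0, 0], 0],
  [-1, [0, 0, 0], 0],
])

```text
clock: 22.68
eef_pos: [0.5522, 0.1931, 0.254]
tool_rot: [0.804, 0.595, -0.001, -0.0]
contact_force: [-0.1, -0.7, -1.4]
finger_gap: 0.999
grip_force: 0.0
```

```bash
python3 - <<'E'
from h import *
import pickle
f=cam("wrist"); pickle.dump(f,open("w6.pkl","wb"))
o=readout.get_obs();t=o["eef_pos"];print(t,o["tool_rot"],o["contact_force"])
u,v=w2px(f,[[.5637,.2309,.068],[.5454,.1738,.068]]).mean(0).astype(int);u0,v0=u-100,v-75;print(u0,v0); crop(f,u0,v0,u0+200,v0+150,4,"w6")
E
```

```text
[0.55208033 0.1932637  0.25373803] [ 8.03814089e-01  5.94879426e-01 -1.09403759e-03 -4.27244270e-04] [ 0.1079403  -0.60275578 -0.67379394]
221 126
```

View pics/w6.png

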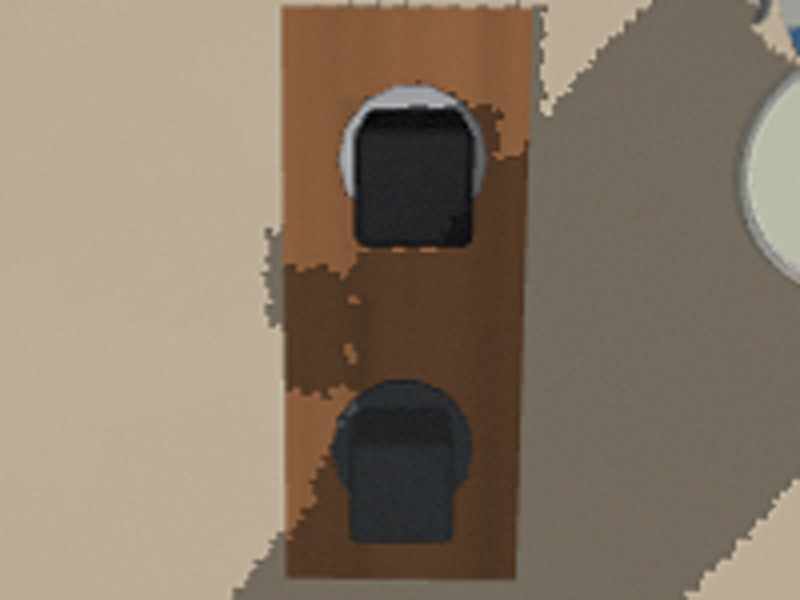

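The drift stands seated and upright in its hole, with its collar at about (413,157) and its grip top at (414,187). The bolt head top is centred at about (402,492).

```bash
python3 - <<'E'
from h import *
import pickle
f=pickle.load(open("w6.pkl","rb"))
W=lambda p,z:px2w(f,(np.array(p)+.5)/4-.5+[221,126],z)
P=W([(402,492),(402,451),(414,187),(413,157)],np.array([.102,.068,.128,.068]))
o=readout.get_obs();Rt=R.from_quat(o["tool_rot"]).as_matrix()
print(P,"\n",(P-o["eef_pos"])@Rt*100)
E
```

```text
[[0.54559233 0.17420373 0.102     ]
 [0.54514845 0.17341888 0.068     ]
 [0.5652141  0.23082461 0.128     ]
 [0.56518184 0.23110442 0.068     ]] 
 [[-1.99341896 -0.03330054 15.17640405]
 [-2.07719859 -0.04605384 18.57654355]
 [ 3.99165932  0.18337693 12.56848172]
 [ 4.02497912  0.18404534 18.56845528]]
```

>>> send_rows([
  [-1, [-1.0, -0.02, 0], 0],
  [-1, [-1.03, -0.02, 0], 0],
  [-1, [0, 0, 1], 0],
  [-1, [0, 0, 2.5], 0],
  [-1, [0, 0, 3.0], 0],
])

```text
clock: 23.15
eef_pos: [0.5473, 0.1737, 0.1904]
tool_rot: [0.804, 0.594, 0.002, 0.001]
contact_force: [0.1, 0.1, -0.9]
finger_gap: 1.001
grip_force: 0.0
```

>>> send_rows([
  [-1, [0, 0, 3.0], 0],
  [-1, [0, 0, 3.0], 0],
  [-1, [0, 0, 3.0], 0],
  [-1, [0, 0, 1.5], 0],
  [-1, [0, 0, 1.0], 0],
])

```text
clock: 23.57
eef_pos: [0.5446, 0.1727, 0.0721]
tool_rot: [0.804, 0.595, -0.002, -0.001]
contact_force: [-1.2, -0.3, 0.6]
finger_gap: 0.999
grip_force: 0.0
```

>>> send_rows([
  [-1, [0, 0, 0], 0],
  [1, [0, 0, 0], 0],
  [1, [0, 0, 0], 0],
  [1, [0, 0, 0], 0],
  [1, [0, 0, 0], 0],
])

```text
clock: 23.98
eef_pos: [0.5472, 0.1741, 0.0765]
tool_rot: [0.804, 0.595, 0.001, 0.0]
contact_force: [-0.5, 0.1, 0.1]
finger_gap: 0.455
grip_force: 0.0
```

>>> send_rows([
  [1, [0, 0, 0], 0],
  [1, [0, 0, 0], 0],
  [1, [0, 0, 0], 0],
  [1, [0, 0, 0], 0],
  [1, [0, 0, 0], 0],
])

```text
clock: 24.4
eef_pos: [0.5469, 0.1741, 0.0762]
tool_rot: [0.804, 0.595, 0.001, 0.0]
contact_force: [-1.4, -0.2, 6.3]
finger_gap: 0.225
grip_force: 59.1
```

```bash
python3 - <<'E'
from h import *
import pickle
from scipy.optimize import least_squares
f=pickle.load(open("w5.pkl","rb"))
fit=lambda P,c0:least_squares(lambda c:np.linalg.norm(P-c,axis=1)-.008,c0)
S=px2w(f,[(321,210),(316,212.3),(313.3,217),(313,220),(313.5,223.5),(319,229),(323,230),(329,229),(333,225),(334.5,219),(332.3,214),(328,211.3)],.076)[:,:2]
r=fit(S,S.mean(0));print("strap",r.x,(r.fun*1e3).round(1))
F=px2w(f,[(330.6,215),(331,218),(330.6,221),(329.5,223.2),(328,225),(326,226.5)],.068)[:,:2]
q=fit(F,r.x);print("flange",q.x,(q.fun*1e3).round(1)); 
Rt=R.from_quat(readout.get_obs()["tool_rot"]).as_matrix()
print("flange-strap in tool mm",(np.r_[q.x-r.x,0]@Rt)*1e3)
t=readout.get_obs()["eef_pos"];print("to strap, cm",(np.r_[r.x-t[:2],0]@Rt)*100)
E
```

```text
strap [ 0.56248013 -0.05785197] [ 0.3  0.6  0.4  0.3  0.4  0.1  0.1  0.5  0.5  0.7  0.4 -0.2]
flange [ 0.56063097 -0.05737418] [ 0. -0.  0. -0. -0.  0.]
flange-strap in tool mm [-0.08449448 -1.90801219 -0.00239377]
to strap, cm [-2.17187986e+01  8.27869017e+00 -4.61984004e-03]
```

>>> send_rows([
  [1, [0, 0, -1.5], 0],
  [1, [0, 0, -2.5], 0],
  [1, [0, 0, -2.5], 0],
  [1, [0, 0, -2.0], 0],
  [1, [0, 0, -1.0], 0],
])

```text
clock: 24.82
eef_pos: [0.5474, 0.1745, 0.1731]
tool_rot: [0.804, 0.595, 0.002, 0.001]
contact_force: [1.9, 0.2, -1.4]
finger_gap: 0.22
grip_force: 58.7
```

>>> send_rows([
  [1, [-2.2, 0.82, 0], 0],
  [1, [-2.72, 1.03, 0], 0],
  [1, [-2.72, 1.03, 0], 0],
  [1, [-2.72, 1.03, 0], 0],
  [1, [-2.72, 1.03, 0], 0],
])

```text
clock: 25.23
eef_pos: [0.555, 0.0328, 0.1698]
tool_rot: [0.804, 0.595, -0.0, -0.0]
contact_force: [0.6, 0.4, -0.4]
finger_gap: 0.219
grip_force: 58.7
```

>>> send_rows([
  [1, [-2.72, 1.03, 0], 0],
  [1, [-2.72, 1.03, 0], 0],
  [1, [-2.2, 0.8, 0], 0],
  [1, [-1.0, 0.41, 0], 0],
  [1, [0, 0, 0], 0],
])

```text
clock: 25.65
eef_pos: [0.5611, -0.0614, 0.1696]
tool_rot: [0.805, 0.593, -0.001, 0.0]
contact_force: [-0.2, -0.5, -1.0]
finger_gap: 0.217
grip_force: 58.7
```

>>> send_rows([
  [1, [0, 0, 0.5], 0],
  [1, [0, 0, 1.0], 0],
  [1, [0, 0, 1.0], 0],
  [1, [0, 0, 0.5], 0],
  [1, [0, 0, 0], 0],
])

```text
clock: 26.07
eef_pos: [0.5602, -0.0568, 0.1383]
tool_rot: [0.803, 0.595, -0.001, -0.001]
contact_force: [0.2, -0.3, -0.8]
finger_gap: 0.218
grip_force: 58.7
```

>>> send_rows([
  [1, [-0.03, 0.15, 0], 0],
  [1, [0, 0, 0], 0],
  [1, [0, 0, 0], 0],
  [1, [0, 0, 0], 0],
  [1, [0, 0, 0], 0],
])

```text
clock: 26.48
eef_pos: [0.5629, -0.0586, 0.1406]
tool_rot: [0.804, 0.595, 0.0, 0.0]
contact_force: [0.2, -0.2, 0.0]
finger_gap: 0.221
grip_force: 58.7
```

```bash
python3 - <<'E'
from h import *
import pickle
f=cam("wrist"); pickle.dump(f,open("w7.pkl","wb")); o=readout.get_obs();t=o["eef_pos"];print(t,o["contact_force"])
print(w2px(f,[t+[0,0,-.0482],[.5625,-.0579,.076]]))
p=f["pixels"].astype(int);u,v=w2px(f,t+[0,0,-.0482])[0].astype(int)
for y in range(v-22,v+8): print(y," ".join("%3d"%(p[y,x].sum()//3) for x in range(u-24,u+24,2)))
E
```

```text
[ 0.56281388 -0.05864416  0.14058457] [ 0.13919422 -0.24430521 -1.32622799]
[[321.09013491 268.10562345]
 [320.23851071 257.14465408]]
246 109 113 109 107 108 109 109  91  74  58  64  82  96  94  93  92  90  98 109 109 110 110 107 106
247 110 112 110 106 106 108 101  76  57  60  60  58  67  66  59  58  57  87 106 107 111 111 106 108
248 109 111 111 107 106 107  92  62  59  61  60  59  60  60  61  61  60  82  98 108 108 110 106 104
249 109 110 112 108 106  99  75  59  58  61  61  61  60  60  62  62  61  78  95 109 108 108 109 105
250 109 111 112 107 106  96  62  60  60  63  60  60  61  60  60  63  61  66 100 104 109 111 107 106
251 109 110 112 109 106  91  60  59  61  59  61  58  60  61  60  60  60  67 101  99 109 109 109 106
252 108 111 112 109 103  76  58  60  60  60  63  60  61  59  59  61  61  65 106  94 107 111 108 108
253 109 111 113 108  98  72  59  60  62  60  61  59  61  59  61  61  61  70 104  95 107 109 108 106
254 109 110 113 108  96  63  59  60  61  59  60  62  60  58  61  61  61  72 104  96 106 112 109 106
255 109 111 113 108  96  65  59  60  60  61  61  61  58  61  61  
[... 1334 characters left out ...]

269 110 109 111 114 107  72  38  44  51  57  57  58  57  56  56  57  59  55  47  39  46 100 109 109
270 110 109 113 109  57  37  43  53  56  55  55  54  55  56  57  55  55  54  58  45  39  34  85 109
271 110 110 109  43  40  45  53  55  54  56  54  54  54  52  54  52  54  53  53  57  49  39  33  83
272 110 107  46  41  46  55  56  53  55  53  52  53  55  55  55  54  52  54  53  53  56  48  42  36
273 110  59  36  45  54  57  53  52  53  53  53  53  53  53  53  53  52  52  54  52  55  54  50  43
274 110  41  45  51  54  50  53  55  53  53  53  53  54  51  53  52  54  52  54  52  53  52  55  50
275  82  45  55  54  54  52  54  52  51  53  53  52  54  53  54  51  54  52  52  52  52  51  54  55
```

>>> send_rows([
  [1, [0.06, -0.14, 0], 0],
  [1, [0, 0, 0.4], 0],
  [1, [0, 0, 0.4], 0],
  [1, [0, 0, 0.3], 0],
  [1, [0, 0, 0], 0],
])

```text
clock: 26.95
eef_pos: [0.561, -0.0577, 0.1284]
tool_rot: [0.804, 0.595, -0.001, -0.0]
contact_force: [-0.2, 0.6, -1.3]
finger_gap: 0.222
grip_force: 58.7
```

>>> send_rows([
  [1, [0, 0, 0.2], 0],
  [1, [0, 0, 0.2], 0],
  [1, [0, 0, 0.1], 0],
  [1, [0, 0, 0], 0],
  [1, [0, 0, 0], 0],
])

```text
clock: 27.37
eef_pos: [0.5616, -0.0576, 0.1243]
tool_rot: [0.804, 0.595, -0.0, 0.0]
contact_force: [0.1, 0.4, -0.9]
finger_gap: 0.224
grip_force: 58.7
```

>>> send_rows([
  [1, [0, 0, 0.1], 0],
  [1, [0, 0, 0.1], 0],
  [1, [0, 0, 0.1], 0],
  [1, [0, 0, 0], 0],
  [1, [0, 0, 0], 0],
])

```text
clock: 27.78
eef_pos: [0.5615, -0.0576, 0.1212]
tool_rot: [0.804, 0.595, -0.0, -0.0]
contact_force: [-0.1, 1.7, -0.9]
finger_gap: 0.224
grip_force: 58.7
```

>>> send_rows([
  [1, [0, 0, 0.1], 0],
  [1, [0, 0, 0.1], 0],
  [1, [0, 0, 0], 0],
  [1, [0, 0, 0], 0],
  [1, [0, 0, 0], 0],
])

```text
clock: 28.2
eef_pos: [0.5616, -0.0576, 0.1193]
tool_rot: [0.804, 0.595, -0.0, 0.0]
contact_force: [0.1, 1.5, -0.9]
finger_gap: 0.222
grip_force: 58.7
```

>>> send_rows([
  [1, [0, -0.1, 0], 0],
  [1, [0, 0, 0], 0],
  [1, [0, 0, 0.1], 0],
  [1, [0, 0, 0.1], 0],
  [1, [0, 0, 0], 0],
])

```text
clock: 28.62
eef_pos: [0.5604, -0.0574, 0.1171]
tool_rot: [0.804, 0.595, -0.0, -0.0]
contact_force: [0.2, -0.3, -1.6]
finger_gap: 0.219
grip_force: 58.7
```

>>> send_rows([
  [1, [0, 0, 0.1], 0],
  [1, [0, 0, 0.1], 0],
  [1, [0, 0, 0.1], 0],
  [1, [0, 0, 0], 0],
  [1, [0, 0, 0], 0],
])

```text
clock: 29.03
eef_pos: [0.5605, -0.0573, 0.1142]
tool_rot: [0.804, 0.595, -0.0, -0.0]
contact_force: [0.5, 0.0, 0.1]
finger_gap: 0.222
grip_force: 58.7
```

>>> send_rows([
  [1, [0, 0, 0.15], 0],
  [1, [0, 0, 0.2], 0],
  [1, [0, 0, 0.2], 0],
  [1, [0, 0, 0.2], 0],
  [1, [0, 0, 0], 0],
])

```text
clock: 29.45
eef_pos: [0.5603, -0.0573, 0.1063]
tool_rot: [0.804, 0.595, -0.0, -0.0]
contact_force: [-0.5, 0.2, -1.6]
finger_gap: 0.221
grip_force: 58.6
```

>>> send_rows([
  [1, [0, 0, 0.25], 0],
  [1, [0, 0, 0.3], 0],
  [1, [0, 0, 0.3], 0],
  [1, [0, 0, 0.25], 0],
  [1, [0, 0, 0], 0],
])

```text
clock: 29.87
eef_pos: [0.5603, -0.0573, 0.0951]
tool_rot: [0.804, 0.595, -0.0, -0.0]
contact_force: [-0.5, -0.2, -1.3]
finger_gap: 0.225
grip_force: 58.6
```

>>> send_rows([
  [1, [0, 0, 0.2], 0],
  [1, [0, 0, 0.2], 0],
  [1, [0, 0, 0.15], 0],
  [1, [0, 0, 0], 0],
  [1, [0, 0, 0], 0],
])

```text
clock: 30.28
eef_pos: [0.5605, -0.0573, 0.0902]
tool_rot: [0.804, 0.595, -0.0, -0.0]
contact_force: [0.3, -0.8, -1.2]
finger_gap: 0.22
grip_force: 58.6
```

>>> send_rows([
  [1, [0, 0, 0.1], 0],
  [1, [0, 0, 0.05], 0],
  [1, [0, 0, 0], 0],
  [1, [0, 0, 0], 0],
  [1, [0, 0, 0], 0],
])

```text
clock: 30.7
eef_pos: [0.5606, -0.0573, 0.0888]
tool_rot: [0.804, 0.595, 0.0, 0.0]
contact_force: [-0.7, 0.3, -1.3]
finger_gap: 0.219
grip_force: 58.6
```

>>> send_rows([
  [1, [0, 0, 0.05], 0],
  [1, [0, 0, 0.05], 0],
  [1, [0, 0, 0], 0],
  [1, [0, 0, 0], 0],
  [1, [0, 0, 0], 0],
])

```text
clock: 31.12
eef_pos: [0.5606, -0.0573, 0.0878]
tool_rot: [0.804, 0.595, -0.0, 0.0]
contact_force: [-0.1, 0.2, -0.9]
finger_gap: 0.221
grip_force: 58.6
```

>>> send_rows([
  [1, [0, 0, 0.05], 0],
  [1, [0, 0, 0.05], 0],
  [1, [0, 0, 0], 0],
  [1, [0, 0, 0], 0],
  [1, [0, 0, 0], 0],
])

```text
clock: 31.53
eef_pos: [0.5607, -0.0573, 0.0869]
tool_rot: [0.804, 0.595, 0.0, 0.0]
contact_force: [0.3, 0.7, 0.1]
finger_gap: 0.22
grip_force: 58.6
```

```bash
python3 - <<'E'
from h import *
f=cam("wrist");b=f["pixels"];o=readout.get_obs();t=o["eef_pos"];print(t,o["contact_force"])
print(w2px(f,[t+[0,0,-.0082],t+[0,0,-.0122]]))
print(b[250:300,318:326].mean((1,2)).round().astype(int)); print(b[272:276,276:370:3].mean((0,2)).round().astype(int))
E
```

```text
[ 0.56064324 -0.0573106   0.08687158] [0.43108163 0.59832721 0.25276835]
[[320.90016083 300.12714861]
 [320.9446972  296.25540889]]
[112 112 113 112 113 113 112 113 112 113 112 113 113 113 115 112  73  40
  47  60  57  55  56  54  56  55  56  56  56  58  56  49  42  42  43  43
  42  43  42  42  44  43  42  43  43  44  42  42  43  42]
[114 115 114 112 111 112 112 107  59  48  55  56  56  55  55  55  56  55
  55  55  56  55  48  58 111 112 109 113 114 113 112 113]
```

>>> send_rows([
  [-1, [0, 0, 0], 0],
  [-1, [0, 0, 0], 0],
  [-1, [0, 0, 0], 0],
  [-1, [0, 0, 0], 0],
  [-1, [0, 0, 0], 0],
])

```text
clock: 32.0
eef_pos: [0.5606, -0.0574, 0.0868]
tool_rot: [0.804, 0.595, 0.0, 0.0]
contact_force: [0.2, -0.4, -0.2]
finger_gap: 0.91
grip_force: 0.0
```

>>> send_rows([
  [-1, [0, 0, 0], 0],
  [-1, [0, 0, 0], 0],
  [-1, [0, 0, 0], 0],
  [-1, [0, 0, 0], 0],
  [-1, [0, 0, 0], 0],
])

```text
clock: 32.42
eef_pos: [0.5606, -0.0574, 0.0868]
tool_rot: [0.804, 0.595, -0.0, 0.0]
contact_force: [-0.1, 0.4, 1.2]
finger_gap: 0.995
grip_force: 0.0
```

```bash
python3 - <<'E'
from h import *
f=cam("wrist");b=f["pixels"];o=readout.get_obs();t=o["eef_pos"];print(t,o["contact_force"])
print(b[250:300,318:326].mean((1,2)).round().astype(int)); print(b[272:276,276:370:3].mean((0,2)).round().astype(int))
E
```

```text
[ 0.56059765 -0.05731832  0.08680875] [-0.19998263  1.35122661 -0.05866076]
[106 105 106 106 106 106 106 106 106 106 106 106 106 107 107 105  51  40
  52  55  53  52  52  53  52  52  52  53  53  54  52  38  39  39  39  40
  39  39  39  39  39  39  40  39  40  39  39  40  39  39]
[107 108 107 105 105 105 105 101  53  47  52  52  52  52  53  51  52  52
  53  52  52  52  48  52  98 106 102 106 107 106 105 106]
```

>>> send_rows([
  [-1, [0, 0, -0.5], 0],
  [-1, [0, 0, -1.5], 0],
  [-1, [0, 0, -3], 0],
  [-1, [0, 0, -3], 0],
  [-1, [0, 0, -3], 0],
])

```text
clock: 32.88
eef_pos: [0.5602, -0.0572, 0.1983]
tool_rot: [0.804, 0.595, -0.0, -0.0]
contact_force: [0.8, -0.3, 1.1]
finger_gap: 1.0
grip_force: 0.0
```

>>> send_rows([
  [-1, [0, 0, -3], 0],
  [-1, [0, 0, -2.5], 0],
  [-1, [0, 0, 0], 0],
  [-1, [0, 0, 0], 0],
  [-1, [0, 0, 0], 0],
])

```text
clock: 33.3
eef_pos: [0.5602, -0.0574, 0.2515]
tool_rot: [0.804, 0.595, -0.0, -0.0]
contact_force: [-0.5, -0.8, -0.0]
finger_gap: 0.998
grip_force: 0.0
```

```bash
python3 - <<'E'
from h import *
f=cam("wrist");b=f["pixels"].astype(int);o=readout.get_obs();t=o["eef_pos"];print(t,o["contact_force"],o["joint_velocities"].round(3))
m=((b.mean(2)<75)).astype(np.uint8)
c=w2px(f,[[.5606,-.0573,.080],[.5606,-.0573,.114]]);print(c)
m[:,:int(c[0,0]-25)]=0;m[:,int(c[0,0]+25):]=0
n,l,s,ce=cv2.connectedComponentsWithStats(m)
for i in range(1,n):
    if s[i,4]>100: print(s[i],ce[i])
# predicted silhouette of a seated upright bolt
a=np.linspace(0,6.28,60);P=np.vstack([np.c_[.5606+.015*np.cos(a),-.0573+.015*np.sin(a),np.full(60,z)] for z in(.076,.080)])
Rt=R.from_quat(o["tool_rot"]).as_matrix()
H=np.array([[.5606,-.0573,.114]]) + np.array([[x,y,0] for x in(-.01,.01) for y in(-.01,.01)])@Rt.T
q=np.vstack([w2px(f,P),w2px(f,H)]);print(q.min(0),q.max(0))
E
```

```text
[ 0.55987892 -0.05739938  0.25086415] [-0.5580908  -1.1240883  -0.23513101] [-0.002  0.012  0.002  0.006  0.     0.     0.001]
[[322.48613787 217.36798949]
 [322.41801996 227.07312097]]
[306 161  41  21 250] [328.056 174.192]
[ 305  200   38   41 1262] [323.13787639 220.27416799]
[328 339  19  28 408] [338.7745098  352.67156863]
[ 297  419   50   61 2951] [321.47644866 449.97390715]
[303.58988007 197.80153685] [341.38747014 240.65134909]
```

The bolt's outline spans x 305–343 and y 200–241, which matches a seated, upright bolt (predicted 304–341 and 198–241). The drift is seated and the robot is clear, so I'll hand in.

```bash
python3 -c "
from bench import ticket
print(ticket.sign_off())"
```

```text
the job is handed in; nothing more can be done
None
```

The job is handed in (no verdict came back): the drift went down through both holes without forcing and is back upright in the stand, and the bolt looks fully seated and upright. One oddity is that the drift's collar sank about 4 mm into the strap instead of stopping on it; I saw no more than about 10 N at the wrist.

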